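Fit the right dummy block in the swing-arm press

TASK

Three look-alike aluminium dummy blocks of different heights stand beside the small swing-arm press; only one is right: tall enough for the pad of the clamp screw to reach it, yet low enough for the arm to swing over it. Stand that block upright in the middle of the round platen, swing the arm over it to its stop by the upright pin, and screw the captive T-knob down, turning it clockwise, until its pad presses firmly on the block, then let go. Leave the two other blocks, the small tin and the sample cup where they are.

Things in the scene. Friction and masses are not known exactly. Their poses are not given: they have to be found in the camera images.
- press: Swing-arm press, bolted down: grey base plate 280 x 110 x 16 mm, round steel platen 80 mm across, post 32 mm across standing 160 mm from the platen's centre along the press's +x. Origin on the worktop under the platen's centre, z up, turned up to 0.25 rad. Its grey arm (30 mm wide, z = 124 to 144 mm, reaching 235 mm from the post axis) turns level on the post; closed, it lies along the press's -x.
- platen_centre (a point): Centre of the platen's flat top (z = 24 mm). Same axes as the press. Two fine scribed circles round it.
- press_arm (a joint): Swing of the arm about the post, rad. 0 = against its stop, clamp screw exactly over the platen's centre; grows counter-clockwise from above (aside, to the press's -y side) up to 1.8. Friction 0.15 N m: it stays where it is left. Starts aside at 1.15 to 1.6.
- swing_pivot (a point): Point on the post's vertical axis, level with the top of the arm bar (z = 144 mm).
- swing_pin (a point): Grip point (z = 170 mm) on the upright round steel pin at the arm's free end, 228 mm from the post axis: 16 mm in diameter, from z = 144 to 184 mm. Take it from above to swing the arm; it may turn between the fingers.
- knob_grip (a point): Centre of the grip bar of the black captive T-knob on the arm, 160 mm from the post axis, 68 mm inboard of the pin: bar 64 mm long, 14 mm thick, 24 mm high, centre at z = 180 mm with the screw fully up. x axis along the bar, z up. At press_knob = 0 the bar lies along the arm, so fingers take it across the arm.
- press_knob (a joint): Turn of the T-knob, rad, 0 (fully up, at the start) to 2.0, growing clockwise from above. Steep screw: knob and pad come down 6 mm per rad, so push down with it as it turns. Friction 0.08 N m; it stays where left. The spring-backed pad (1.2 N per mm) touches the right block at about 0.7 rad; 1.3 rad, one grasp's turn, presses it with about 4 N.
- press_pad: Round steel pad, 28 mm in diameter, under the arm at the end of the clamp screw. Origin 5.5 mm above its lower face. With the screw fully up its lower face is at z = 112.5 mm, 88.5 mm above the platen.
- block_a: Plain aluminium dummy block, upright cylinder 45 mm in diameter and 66 mm tall with a fine groove near each end, standing loose on the worktop, about 0.3 kg. Origin at the centre of its underside, z up along its axis. The three blocks differ only in height (66, 84 and 102 mm) and stand in shuffled places.
- block_b: Plain aluminium dummy block, upright cylinder 45 mm in diameter and 84 mm tall with a fine groove near each end, standing loose on the worktop, about 0.3 kg. Origin at the centre of its underside, z up along its axis. The three blocks differ only in height (66, 84 and 102 mm) and stand in shuffled places.
- block_c: Plain aluminium dummy block, upright cylinder 45 mm in diameter and 102 mm tall with a fine groove near each end, standing loose on the worktop, about 0.3 kg. Origin at the centre of its underside, z up along its axis. The three blocks differ only in height (66, 84 and 102 mm) and stand in shuffled places.
- tin: Bystander: small open aluminium moisture tin, 62 mm in diameter, 41 mm high, near the press. Origin at the centre of its underside.
- cup: Bystander: small steel sample cup filled with clay, 54 mm in diameter, 40 mm high, to the left of the blocks. Origin at the centre of its underside.
Mind the look-alikes: they are no part of the job. What is shaped like the block_b but orange is not meant.

How it is judged:
By the outcome, as a careful person would: the job done as asked, in the order asked, and still so for the second after the job is handed in, with the robot touching nothing.
It also fails if it takes over 67 s, if anything falls off the work surface, if the arm or the gripper's body presses on something with over 40 N, if the wrist force passes 120 N, or if a joint passes its speed limit or range.

ROBOT

A 7-joint arm with a two-finger parallel gripper is mounted at the origin on a cart in front of the work surface, level with it; the furniture and walls round the work are solid. World frame = base frame: x ahead of the robot, y to its left, z up, the work surface at z = 0. Lengths are in m, angles in rad, forces in N, time in s.
With the tool pointing down it reaches from about 0.425 to 0.875 m from the base axis. Payload 4.7 kg.
Tool frame: the origin (TCP) lies midway between the tips of the shut fingers; the grasp point (between the pads) lies 19 mm behind it (ctrl.grip_depth is the distance from the TCP to the grasp point, in m); z points along the fingers, y is the direction in which the jaws open and shut (so a half turn about z gives the same grasp; the last joint's range is limited). The gripper opens to 87 mm and grips with 3 to 60 N. Pads are 19 mm wide; open, the fingers measure 117 mm over their backs; the gripper's body (75 mm by 190 mm) begins 51 mm behind the grasp point.
Start: joints at [-1.282, 0.321, -0.07, 1.45, 0.023, 1.371, -0.057], TCP at [0.176, 0.626, 0.223] pointing down, gripper open.
Joint ranges: [-2.86, 2.86], [-0.3, 2.09], [-1.38, 1.24], [0.06, 2.45], [-1.56, 4.7], [0.09, 2.05], [-2.69, 2.69]. Speed limits (rad/s): [2.57, 2.57, 3.14, 3.14, 3.14, 3.14, 3.14].

INTERFACE

Orientations are given as a rotation vector (axis times angle).
In Python, from bench import ctrl gives the robot as it stands. The module is installed in compiled form; this text tells all that it offers.
- The arm moves only by the shell command python3 -m inch 'ROWS' [FORCE]. ROWS is JSON, a list of rows, each a list of 5 numbers: the opening, from -1 (shut) to 1 (fully open), so that 0 is half open, then the shift along the tool's x, y, z in mm, then the turn about the tool's z in rad. In form: [[fingers, tx, ty, tz, twist], ...]. A call has 1 to 5 rows; each row shifts and turns the pose as measured when the row begins, along the tool's axes as they then stand; what a row does not reach is not made up. A row lasts 1/8 s, in which the tool goes at most 62.5 mm and 10.7 degrees, less where a joint would pass 70% of its speed; a pose out of reach is approached as far as the arm can. A call is refused whole if a number of a shift passes 62.5 or a number of a turn 0.188, either way. A call with a gripper value outside its range is refused whole. The fingers move at their own pace and stop on an object; FORCE is the grip in N (left out, the last holds). Time passes only in rows, so rows that do not move let the fingers close. It gives the time, the measured TCP pose, the force and the opening at its end, in the units of the state.
- ctrl.get_state(): the state, without advancing time (a new reading comes with each control period).
- ctrl.get_image(name): name is "scene" or "top" or "wrist"; returns a dict with "color" (384x512x3 uint8, red, green, blue), "range_z" (384x512 float32, m along the optical axis (not along the pixel's ray), 0 where there is no reading), "K" (3x3 intrinsics, pixels), "R" (3x3) and "t" (3): a world point X has camera coordinates R X + t. Camera axes: x right, y down, z forward; pixel columns grow to the right and rows downward; lengths in m; the calibration is good to about 2 mm. The wrist camera is an equidistant fisheye: a pixel r from the principal point sees the ray r / f radians off the axis. A picture is of the moment at which its call begins.
- ctrl.close_job(): hands the job in, once; it reports no verdict.
The state is a dict: "time": time; "joint_positions": joint angles; "qd": joint speeds; "joint_torque": joint torques, N m; "position": TCP position; "tool_rot": TCP orientation; "ft_force": force on the tool from outside, world axes, zero at the start; "torque": the same for the moment, N m; "grip_width": opening from 0.0 (shut) to 1.0 (fully open).
Only numpy, scipy, OpenCV 4.12 (cv2) and the standard library are available. Lean on these libraries where they do the work, as an engineer would, in place of code of your own. Each camera call takes 0.05 s, during which the arm holds its last target. There are 200 camera calls.

## Working session

There is one attempt and no reset: what is moved stays moved. The work goes in short steps, Python scripts to look and compute and a shell command to move; the robot and the scene stay as the last step left them, time stands still between calls to the robot, and variables do not carry over. Pictures are saved under pics/ and viewed, about 8 in all and at most 12, crops included, and the job is handed in when it is done.

```bash
mkdir -p pics; cat > h.py <<'E'
import numpy as np, cv2
from bench import ctrl
from scipy.spatial.transform import Rotation as Ro
def img(n,save=None):
    d=ctrl.get_image(n)
    if save: cv2.imwrite('pics/'+save,d['color'][:,:,::-1])
    return d
def pts(d):
    z=d['range_z'];v,u=np.mgrid[:z.shape[0],:z.shape[1]];K=d['K']
    c=np.stack([(u-K[0,2])/K[0,0]*z,(v-K[1,2])/K[1,1]*z,z],-1)
    p=(c-d['t'])@d['R']; p[z==0]=np.nan
    return p
E
python3 - <<'E'
from h import *
import pickle
a=img('top','top.png');b=img('scene','scene.png')
pickle.dump((a,b),open('ab.pkl','wb'))
cv2.imwrite('pics/both.png',cv2.resize(np.vstack([a['color'],b['color']])[:,:,::-1],(800,1200))[:600] )
s=ctrl.get_state();print(s)
for d in(a,b):print(d['K'],d['R'],-d['R'].T@d['t'])
E
```

```text
{'time': 0.1, 'joint_positions': array([-1.2819197 ,  0.32174188, -0.07009863,  1.4515832 ,  0.02260109,
        1.37081126, -0.05690267]), 'qd': array([-0.0003208 , -0.00153002, -0.00018371, -0.00351214, -0.00016621,
       -0.00144751,  0.00023377]), 'joint_torque': array([-7.12340789e-04, -4.92571235e+01, -4.06148918e-01, -3.13398278e+01,
       -6.42119371e-02,  3.95331520e-02,  7.98062365e-05]), 'position': array([0.1762655 , 0.62510925, 0.22156039]), 'tool_rot': array([-4.30179925e-01, -3.11184954e+00,  2.74919131e-03]), 'ft_force': array([-0.21471515,  0.05774666, -0.39443308]), 'torque': array([ 0.01520275, -0.00534194, -0.00056726]), 'grip_width': 0.9973601055173997}
[[381.74564925   0.         260.27945846]
 [  0.         381.74564925 189.73151434]
 [  0.           0.           1.        ]] [[-0.01250373 -0.99991316 -0.00416371]
 [-0.97549404  0.01311295 -0.21963476]
 [ 0.21967029  0.00131542 -0.97557329]] [0.26352003 0.10685642 1.33337065]
[[383.29111559   0.         259.54702376]
 [  0.         383.29111559 189.07209422]
 [  0.           0.           1.        ]] [[ 0.68311482 -0.73026574 -0.00812944]
 [-0.38508673 -0.35072003 -0.85364142]
 [ 0.62053392  0.58626565 -0.52079769]] [-0.20568111 -0.59318679  0.74061543]
```

View pics/top.png

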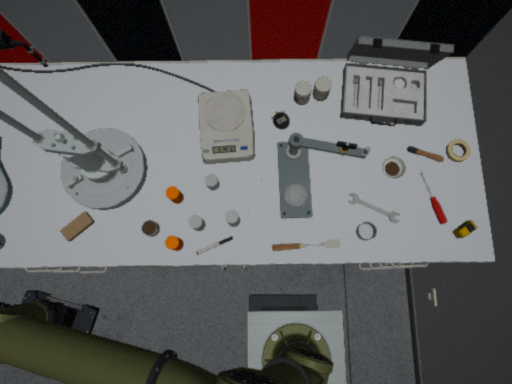

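View pics/scene.png

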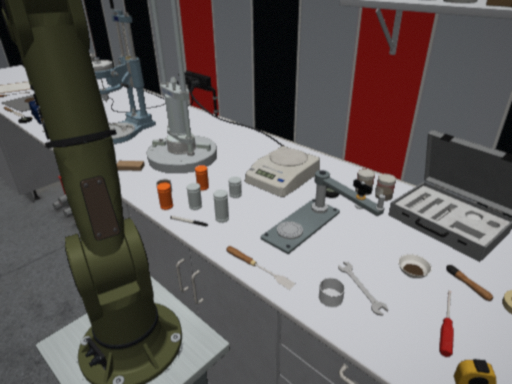

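Top view: grey cylinders at (211,181), (196,222) and (232,217), with orange look-alikes at (173,193) and (173,242). The platen is at (295,195), the post at (295,145), and the arm points right to a pin near (365,152). I'll measure heights from depth.

```bash
python3 - <<'E'
from h import *
import pickle
a,b=pickle.load(open('ab.pkl','rb'))
p=pts(a);v,u=np.mgrid[:384,:512]
def top(name,px,r=14,zmin=.03,band=.006):
    m=(np.hypot(u-px[0],v-px[1])<r)&(p[...,2]>zmin)
    q=p[m]; zt=np.percentile(q[:,2],85); t=q[abs(q[:,2]-zt)<band]
    print(name,len(t),'top z',zt.round(4),'xy',t.mean(0).round(4),'circ', np.array(cv2.minEnclosingCircle(t[:,:2].astype(np.float32))[0]).round(4),cv2.minEnclosingCircle(t[:,:2].astype(np.float32))[1])
for n,px in dict(b1=(211,181),b2=(196,222),b3=(232,217),o1=(173,193),o2=(173,242)).items(): top(n,px)
top('tin',(367,230),14,.02);top('cup',(150,227),12,.02)
top('post',(295,141),9,.1)
# arm
m=(u>285)&(u<375)&(v>125)&(v<165)&(p[...,2]>.115)
q=p[m];print(len(q),np.percentile(q[:,2],[5,50,95,100]))
r=cv2.minAreaRect(q[:,:2].astype(np.float32));print('arm',r)
big=a['color'][120:260,150:380][:,:,::-1]
cv2.imwrite('pics/crop1.png',cv2.resize(big,None,fx=3.4,fy=3.4,interpolation=cv2.INTER_CUBIC))
# base plate
m=(u>270)&(u<320)&(v>135)&(v<225)&(p[...,2]>.010)&(p[...,2]<.05)
print('base',cv2.minAreaRect(p[m][:,:2].astype(np.float32)))
m=(u>270)&(u<320)&(v>165)&(v<225)&(p[...,2]>.0205)&(p[...,2]<.05)
t=p[m][:,:2].astype(np.float32);print('platen',len(t),cv2.minEnclosingCircle(t),t.mean(0),np.median(p[m][:,2]))
hi=q[q[:,2]>.150];print(hi[np.argsort(hi[:,1])][::4].round(3))
E
```

```text
b1 121 top z 0.0683 xy [0.5872 0.2773 0.0665] circ [0.5868 0.278 ] 0.02304919995367527
b2 140 top z 0.0864 xy [0.4417 0.3249 0.0845] circ [0.4423 0.3256] 0.02242332696914673
b3 142 top z 0.1044 xy [0.4557 0.2033 0.1028] circ [0.4557 0.2032] 0.02245810627937317
o1 133 top z 0.0855 xy [0.5402 0.4042 0.084 ] circ [0.5409 0.4037] 0.02275564894080162
o2 134 top z 0.0867 xy [0.3744 0.3984 0.0851] circ [0.3759 0.399 ] 0.022682344540953636
tin 41 top z 0.0413 xy [ 0.4125 -0.2562  0.0399] circ [ 0.4106 -0.2525] 0.03114105761051178
cup 162 top z 0.0392 xy [0.4292 0.4881 0.037 ] circ [0.4292 0.4881] 0.027180636301636696
post 128 top z 0.1555 xy [ 0.6978 -0.0103  0.1536] circ [ 0.6985 -0.0105] 0.023980367928743362
923 [0.13291187 0.14548978 0.19073992 0.19705227]
arm ((0.6801196336746216, -0.11605072021484375), (0.26048925518989563, 0.04732990264892578), 80.69865417480469)
base ((0.6005463600158691, -0.013059694319963455), (0.27827703952789307, 0.11042346805334091), 1.2316675186157227)
platen 448 ((0.5545485615730286, -0.005532095208764076), 0.09722065180540085) [ 0.53959495 -0.01453084] 0.02434
[... 1136 characters left out ...]
52]
 [ 0.695 -0.027  0.15 ]
 [ 0.708 -0.024  0.151]
 [ 0.688 -0.023  0.15 ]
 [ 0.68  -0.023  0.154]
 [ 0.711 -0.021  0.153]
 [ 0.684 -0.02   0.151]
 [ 0.694 -0.019  0.162]
 [ 0.687 -0.017  0.152]
 [ 0.702 -0.016  0.16 ]
 [ 0.676 -0.016  0.156]
 [ 0.707 -0.014  0.156]
 [ 0.684 -0.013  0.152]
 [ 0.697 -0.013  0.163]
 [ 0.697 -0.01   0.156]
 [ 0.693 -0.01   0.157]
 [ 0.715 -0.008  0.153]
 [ 0.691 -0.007  0.153]
 [ 0.68  -0.006  0.155]
 [ 0.714 -0.004  0.154]
 [ 0.696 -0.003  0.158]
 [ 0.719 -0.001  0.152]
 [ 0.691 -0.     0.152]
 [ 0.687 -0.     0.154]
 [ 0.705  0.002  0.152]
 [ 0.688  0.003  0.15 ]
 [ 0.709  0.006  0.152]
 [ 0.694  0.006  0.153]
 [ 0.698  0.009  0.153]
 [ 0.701  0.013  0.155]]
```

View pics/crop1.png

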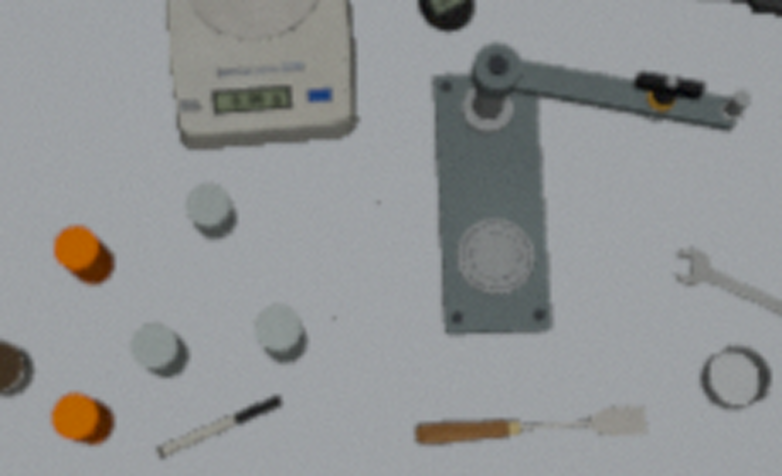

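The heights are clear: (196,222) is 84 mm and grey, so it is block_b, at about (0.442, 0.325). (211,181) is 66 mm, (232,217) is 102 mm, and the two orange ones aren't meant. The enlarged crop confirms the one at crop (156,348) is plain grey. I'll go above it.

```bash
cat >> h.py <<'E'
def go(x,y,z,yaw=None):
    "shift in tool axes (mm) to TCP target; yaw = world angle (deg) of tool y"
    s=ctrl.get_state();R=Ro.from_rotvec(s['tool_rot']).as_matrix()
    d=R.T@(np.array([x,y,z])-s['position'])*1000
    a=np.degrees(np.arctan2(R[1,1],R[0,1]))
    print('t',s['time'],'p',s['position'].round(4),'shift',d.round(1),'yaw y',a.round(2),'twist',None if yaw is None else np.radians(a-yaw).round(3),'tilt',R[:,2].round(3),'q',s['joint_positions'].round(2),'F',s['ft_force'].round(1),'w',s['grip_width'])
E
python3 -m inch '[[1,-42,-27,0,0],[1,-42,-27,0,0],[1,-42,-27,0,0],[1,-42,-27,0,0],[1,-42,-27,0,0]]' 20
python3 -c "
from h import *
go(.442,.325,.15,91.3)"
```

```text
time: 0.72
position: [0.3415, 0.4356, 0.218]
tool_rot: [-0.414, -3.11, 0.008]
ft_force: [1.1, 0.3, 0.7]
grip_width: 0.995
t 0.725 p [0.3415 0.4356 0.218 ] shift [-126.2  -80.1   68.1] yaw y 74.84 twist -0.287 tilt [-0.005 -0.005 -1.   ] q [-1.01  0.12  0.06  1.7  -0.01  1.33  0.36] F [1.1 0.3 0.7] w 0.9946959411669876
```

```bash
python3 -m inch '[[1,-42,-27,15,0],[1,-42,-27,15,0],[1,-40,-26,15,0],[1,0,0,10,-0.145],[1,0,0,5,-0.145]]'
python3 -m inch '[[1,0,0,0,0]]'
python3 - <<'E'
from h import *
go(.442,.325,.15,91.3)
a=img('wrist','w1.png');print(a['K'],a['R'],a['t'])
E
```

```text
time: 1.35
position: [0.4459, 0.3157, 0.1553]
tool_rot: [0.038, -3.137, 0.01]
ft_force: [-0.0, -0.7, -0.2]
grip_width: 1.001
time: 1.48
position: [0.4456, 0.3149, 0.1544]
tool_rot: [0.034, -3.136, 0.012]
ft_force: [-0.3, 0.2, 0.9]
grip_width: 1.0
t 1.475 p [0.4456 0.3149 0.1544] shift [ 3.4 10.2  4.4] yaw y 91.26 twist -0.001 tilt [-0.006 -0.008 -1.   ] q [-0.82  0.15  0.17  1.8  -0.02  1.2   0.95] F [-0.3  0.2  0.9] w 0.9997354266137584
[[297.31863964   0.         257.41241708]
 [  0.         297.31863964 190.76134756]
 [  0.           0.           1.        ]] [[-0.02248791  0.9997155  -0.007951  ]
 [ 0.97163473  0.02372761  0.23529332]
 [ 0.23541503 -0.00243421 -0.97189189]] [-0.30286968 -0.45301251  0.21893014]
```

View pics/w1.png

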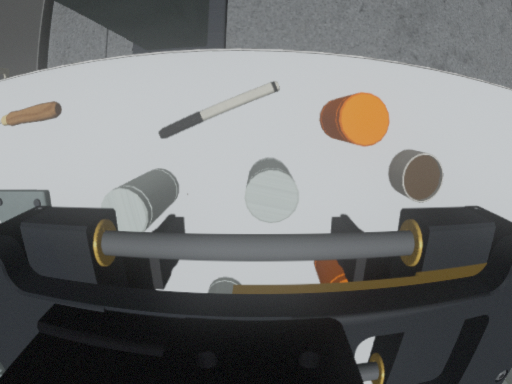

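The wrist view shows the grey block's top disc at (272,195), roughly between the fingers (170 and 345). The tall block is at (125,205) and an orange one at (361,120). I'll cast the disc centre onto z = 0.084.

```bash
cat >> h.py <<'E'
def fray(d,px,z):
    K=d['K'];v=np.array([px[0]-K[0,2],px[1]-K[1,2]]);r=np.hypot(*v);th=r/K[0,0]
    c=np.r_[v/r*np.sin(th),np.cos(th)]; w=d['R'].T@c; o=-d['R'].T@d['t']
    return o+w*(z-o[2])/w[2]
E
python3 - <<'E'
from h import *
a=img('wrist');p=fray(a,(272,195),.084);print(p)
go(p[0],p[1],.041,91.3)
E
```

```text
[0.44153917 0.32576522 0.084     ]
t 1.575 p [0.4456 0.3157 0.1551] shift [  3.3  10.9 114.1] yaw y 91.25 twist -0.001 tilt [-0.005 -0.007 -1.   ] q [-0.82  0.15  0.17  1.8  -0.02  1.2   0.95] F [-0.   0.2 -0.7] w 0.9998382573858344
```

```bash
python3 -m inch '[[1,4,10,5,0],[1,0,0,35,0],[1,0,0,35,0],[1,0,0,25,0],[1,0,0,12,0]]'
python3 -c "
from h import *
go(.4418,.3257,.041,91.3)"
```

```text
time: 2.2
position: [0.4395, 0.3325, 0.042]
tool_rot: [0.034, -3.14, 0.001]
ft_force: [-0.8, -0.3, 0.1]
grip_width: 1.001
t 2.2 p [0.4395 0.3325 0.042 ] shift [-2.2 -6.8  1. ] yaw y 91.22 twist -0.001 tilt [-0.001 -0.001 -1.   ] q [-0.83  0.27  0.15  1.9  -0.05  0.97  0.94] F [-0.8 -0.3  0.1] w 1.0013475120870396
```

```bash
python3 -m inch '[[1,-2,-6,1,0],[1,0,0,0,0]]'; python3 -c "
from h import *
go(.4418,.3257,.041,91.3)"
python3 -m inch '[[-1,0,0,0,0],[-1,0,0,0,0],[-1,0,0,0,0],[-1,0,0,0,0],[-1,0,0,0,0]]' 25;python3 -c "
from h import *
go(.4418,.3257,.041,91.3)"
```

```text
time: 2.45
position: [0.4415, 0.3271, 0.0412]
tool_rot: [0.034, -3.14, 0.001]
ft_force: [-1.2, 0.1, 0.2]
grip_width: 1.001
t 2.45 p [0.4415 0.3271 0.0412] shift [-0.3 -1.4  0.2] yaw y 91.24 twist -0.001 tilt [-0.001 -0.    -1.   ] q [-0.82  0.27  0.15  1.9  -0.05  0.97  0.95] F [-1.2  0.1  0.2] w 1.0007031877141184
time: 3.08
position: [0.4432, 0.3275, 0.044]
tool_rot: [-0.033, 3.139, 0.003]
ft_force: [-0.5, -2.6, -1.1]
grip_width: 0.52
t 3.075 p [0.4432 0.3275 0.044 ] shift [ 1.4 -1.8  3. ] yaw y 91.2 twist -0.002 tilt [ 0.002  0.002 -1.   ] q [-0.82  0.27  0.15  1.9  -0.05  0.97  0.95] F [-0.5 -2.6 -1.1] w 0.5201708050456468
```

```bash
python3 -m inch '[[-1,0,0,-30,0],[-1,0,0,-35,0],[-1,0,0,-35,0],[-1,0,0,0,0]]'; python3 - <<'E'
from h import *
import pickle
a,b=pickle.load(open('ab.pkl','rb'))
def ray(d,px,z):
    c=np.linalg.inv(d['K'])@np.r_[px,1];w=d['R'].T@c;o=-d['R'].T@d['t'];return o+w*(z-o[2])/w[2]
for d,(u0,u1,v0,v1) in ((a,(281,310,180,210)),(b,(274,307,217,240))):
    g=cv2.cvtColor(d['color'],cv2.COLOR_RGB2GRAY)[v0:v1,u0:u1]
    t,m=cv2.threshold(g,0,255,cv2.THRESH_OTSU)
    n,l,s,c=cv2.connectedComponentsWithStats(m);k=1+s[1:,4].argmax()
    cs,_=cv2.findContours((l==k).astype(np.uint8),cv2.RETR_EXTERNAL,cv2.CHAIN_APPROX_NONE)
    pc=max(cs,key=len)[:,0]+[u0,v0]
    w=np.array([ray(d,q,.024)[:2] for q in pc]).astype(np.float32)
    print(s[k],cv2.minEnclosingCircle(w),cv2.fitEllipse(w))
go(.54,-.0145,.2,91.3)
E
```

```text
time: 3.58
position: [0.4404, 0.3254, 0.1423]
tool_rot: [0.032, -3.137, 0.006]
ft_force: [0.5, 0.1, -3.3]
grip_width: 0.511
[  4   4  22  22 382] ((0.5392612814903259, -0.0140492282807827), 0.03983200713992119) ((0.5397013425827026, -0.014335920102894306), (0.07486361265182495, 0.0763184130191803), 127.29297637939453)
[  0   0  29  20 369] ((0.5465809106826782, 0.005807844456285238), 0.05660419538617134) ((0.543548583984375, -0.0010841316543519497), (0.0693608894944191, 0.10729584842920303), 168.04103088378906)
t 3.575 p [0.4404 0.3254 0.1423] shift [ -92.3 -342.1  -56.8] yaw y 91.19 twist -0.002 tilt [-0.005 -0.004 -1.   ] q [-0.83  0.16  0.16  1.81 -0.03  1.18  0.93] F [ 0.5  0.1 -3.3] w 0.5114800626256647
```

```bash
python3 -m inch '[[-1,0,0,-35,0],[-1,0,-20,-25,0],[-1,-15,-50,0,0],[-1,-15,-50,0,0],[-1,-15,-50,0,0]]'; python3 -m inch '[[-1,-15,-50,0,0],[-1,-15,-50,0,0],[-1,-10,-40,0,0],[-1,0,-10,0,0],[-1,0,0,0,0]]'; python3 -c "
from h import *
go(.5397,-.0143,.12,91.3)"
```

```text
time: 4.2
position: [0.484, 0.1556, 0.1935]
tool_rot: [0.051, -3.123, 0.018]
ft_force: [1.6, 0.0, -3.6]
grip_width: 0.509
time: 4.82
position: [0.5245, -0.0034, 0.1836]
tool_rot: [0.039, -3.108, 0.025]
ft_force: [0.4, 0.8, -4.2]
grip_width: 0.511
t 4.825 p [ 0.5245 -0.0034  0.1836] shift [-17.  -10.3  63.2] yaw y 91.45 twist 0.003 tilt [-0.033 -0.017 -0.999] q [-0.48  0.1   0.45  1.8  -0.03  1.28  1.58] F [ 0.4  0.8 -4.2] w 0.5112927961360952
```

```bash
python3 -m inch '[[-1,-15,-10,0,0],[-1,0,0,20,0],[-1,0,0,20,0],[-1,0,0,10,0],[-1,0,0,0,0]]'; python3 - <<'E'
from h import *
go(.5397,-.0143,.068,91.3)
a=img('scene','s2.png');w=img('wrist')
cv2.imwrite('pics/c2.png',np.hstack([cv2.resize(a['color'][150:270,220:400],(600,400))[:,:,::-1]]))
p=pts(a); 
E
```

```text
time: 5.45
position: [0.541, -0.0083, 0.13]
tool_rot: [0.055, -3.108, 0.024]
ft_force: [-0.5, 0.1, -3.9]
grip_width: 0.506
t 5.45 p [ 0.541  -0.0083  0.13  ] shift [-0.6 -5.  62.1] yaw y 92.05 twist 0.013 tilt [-0.033 -0.016 -0.999] q [-0.45  0.19  0.46  1.83 -0.07  1.18  1.63] F [-0.5  0.1 -3.9] w 0.5062948913747479
```

View pics/c2.png

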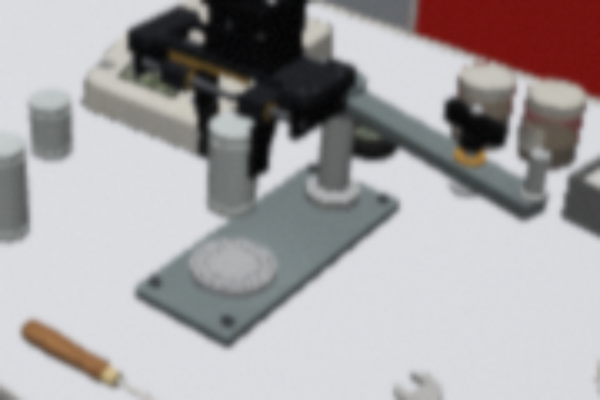

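The view shows the block hanging about 65 mm above the platen (drawn behind it in this perspective). The arm is still aside.

```bash
python3 -m inch '[[-1,0,-5,0,0],[-1,0,0,20,0],[-1,0,0,20,0],[-1,0,0,10,0],[-1,0,0,0,0]]'; python3 - <<'E'
from h import *
go(.541,-.0137,.068,91.3)
E
```

```text
time: 6.18
position: [0.5439, -0.0157, 0.0842]
tool_rot: [0.054, -3.118, 0.022]
ft_force: [-0.4, 0.3, -4.4]
grip_width: 0.511
t 6.175 p [ 0.5439 -0.0157  0.0842] shift [ 2.4  2.3 16.3] yaw y 91.99 twist 0.012 tilt [-0.023 -0.015 -1.   ] q [-0.44  0.24  0.46  1.87 -0.1   1.08  1.67] F [-0.4  0.3 -4.4] w 0.5111907321152749
```

```bash
python3 -m inch '[[-1,3,2,6,0],[-1,0,0,4,0],[-1,0,0,0,0]]'; python3 - <<'E'
from h import *
go(.541,-.0137,.068,91.3)
E
```

```text
time: 6.55
position: [0.5416, -0.0137, 0.0754]
tool_rot: [0.054, -3.121, 0.022]
ft_force: [0.1, -0.1, -4.1]
grip_width: 0.511
t 6.55 p [ 0.5416 -0.0137  0.0754] shift [0.5 0.1 7.4] yaw y 92.0 twist 0.012 tilt [-0.02  -0.014 -1.   ] q [-0.44  0.24  0.46  1.89 -0.11  1.06  1.67] F [ 0.1 -0.1 -4.1] w 0.5114552765192008
```

```bash
for i in 1 2 3; do :; done; python3 -m inch '[[-1,0,0,4,0],[-1,0,0,0,0]]'; python3 -m inch '[[-1,0,0,3,0],[-1,0,0,0,0]]'; python3 -m inch '[[-1,0,0,2,0],[-1,0,0,0,0]]'
python3 - <<'E'
from h import *
go(.541,-.0137,.068,91.3)
E
```

```text
time: 6.8
position: [0.5418, -0.0137, 0.0714]
tool_rot: [0.054, -3.122, 0.021]
ft_force: [-0.5, -1.0, -3.9]
grip_width: 0.511
time: 7.05
position: [0.5422, -0.0138, 0.0686]
tool_rot: [0.054, -3.123, 0.021]
ft_force: [1.2, 0.3, -3.8]
grip_width: 0.511
time: 7.3
position: [0.5428, -0.0139, 0.0686]
tool_rot: [0.054, -3.124, 0.02]
ft_force: [-0.1, 0.6, -2.9]
grip_width: 0.514
t 7.3 p [ 0.5428 -0.0139  0.0686] shift [1.8 0.3 0.7] yaw y 91.99 twist 0.012 tilt [-0.017 -0.013 -1.   ] q [-0.43  0.25  0.45  1.89 -0.11  1.04  1.67] F [-0.1  0.6 -2.9] w 0.5141248034493792
```

```bash
python3 -m inch '[[-1,1.5,0,-1,0],[-1,0,0,2.5,0],[-1,0,0,1.5,0],[-1,0,0,0,0]]'
python3 - <<'E'
from h import *
go(.541,-.0137,.068,91.3)
a=img('wrist','w3.png'); cv2.imwrite('pics/c3.png',cv2.resize(a['color'][90:290,130:400][:,:,::-1],None,fx=2.9,fy=2.9))
E
```

```text
time: 7.8
position: [0.5415, -0.0141, 0.0685]
tool_rot: [0.054, -3.124, 0.018]
ft_force: [-0.2, -0.3, -3.8]
grip_width: 0.512
t 7.8 p [ 0.5415 -0.0141  0.0685] shift [0.5 0.4 0.5] yaw y 91.98 twist 0.012 tilt [-0.017 -0.012 -1.   ] q [-0.43  0.25  0.45  1.9  -0.11  1.04  1.67] F [-0.2 -0.3 -3.8] w 0.5116581772664074
```

View pics/c3.png

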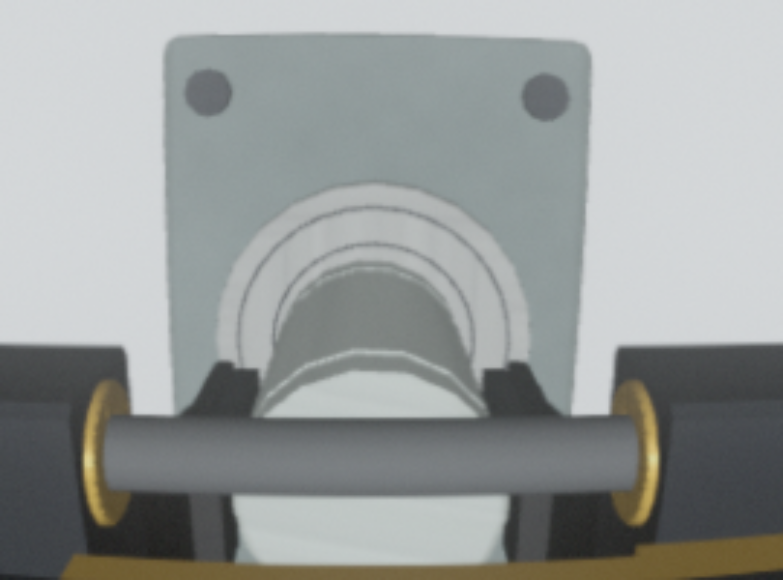

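The block sits in the scribed circles: laterally centred at crop x≈374, with its front edge at crop y≈262 and the inner circle at 243. I'll check the fore-aft offset numerically.

```bash
python3 - <<'E'
from h import *
a=img('wrist')
for n,x,y in(('platen front',373,182),('outer',373,207),('inner',373,243),('block front',372,262),('plL',217,335),('plR',530,335),('blL',275,335),('blR',474,335)):
    p=fray(a,(130+x/2.9,90+y/2.9),.024);print(n,p.round(4))
E
```

```text
platen front [ 0.5001 -0.016   0.024 ]
outer [ 0.5062 -0.0157  0.024 ]
inner [ 0.5151 -0.0154  0.024 ]
block front [ 0.5198 -0.0155  0.024 ]
plL [ 0.54   -0.0541  0.024 ]
plR [0.537 0.025 0.024]
blL [ 0.5393 -0.0392  0.024 ]
blR [0.5374 0.0108 0.024 ]
```

```bash
python3 -m inch '[[-1,1.5,0,-1,0],[-1,0,0,2,0],[-1,0,0,3,0]]'
python3 - <<'E'
from h import *
go(.540,-.0137,.068,91.3)
E
python3 -m inch '[[0.35,0,0,0,0],[0.35,0,0,0,0],[0.35,0,0,0,0]]'
python3 - <<'E'
from h import *
go(.540,-.0137,.068,91.3)
a=img('wrist','w4.png'); cv2.imwrite('pics/c4.png',cv2.resize(a['color'][90:290,130:400][:,:,::-1],None,fx=2.9,fy=2.9))
E
```

```text
time: 8.28
position: [0.5403, -0.0145, 0.068]
tool_rot: [0.054, -3.123, 0.017]
ft_force: [-10.3, 0.0, 25.0]
grip_width: 0.514
t 8.275 p [ 0.5403 -0.0145  0.068 ] shift [0.3 0.8 0. ] yaw y 91.97 twist 0.012 tilt [-0.017 -0.011 -1.   ] q [-0.43  0.25  0.46  1.9  -0.11  1.04  1.67] F [-10.3   0.   25. ] w 0.513826694757931
time: 8.65
position: [0.5416, -0.0146, 0.069]
tool_rot: [0.054, -3.126, 0.017]
ft_force: [0.1, 0.0, 0.2]
grip_width: 0.666
t 8.65 p [ 0.5416 -0.0146  0.069 ] shift [1.5 1.  1.1] yaw y 91.97 twist 0.012 tilt [-0.014 -0.011 -1.   ] q [-0.43  0.25  0.46  1.9  -0.11  1.04  1.67] F [0.1 0.  0.2] w 0.6655503888927351
```

View pics/c4.png

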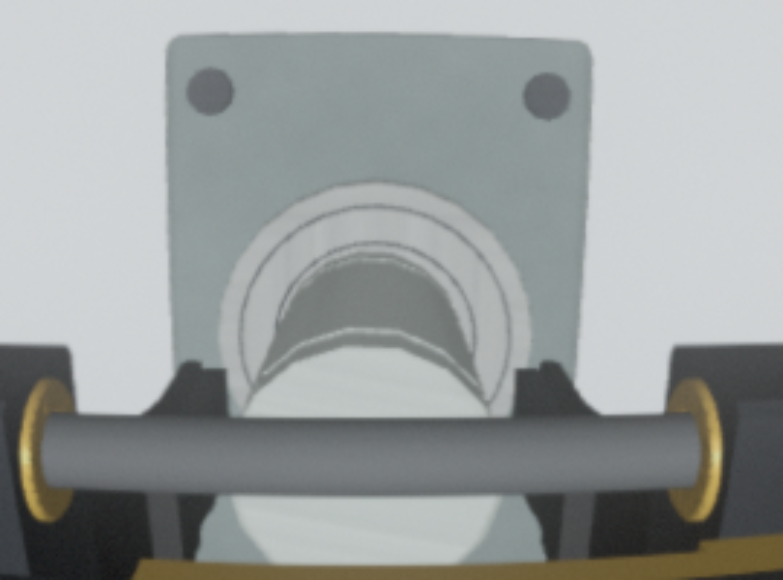

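Block released, upright and inside the inner circle to about 1 mm. I'll go straight up.

```bash
python3 -m inch '[[0.35,0,0,-10,0],[0.35,0,0,-25,0],[0.35,0,0,-35,0],[0.35,0,0,-40,0],[0.35,0,0,-40,0]]'
python3 -m inch '[[0.2,0,0,-20,0.18],[0.2,0,0,0,0.18],[0.2,0,0,0,0.18],[0.2,0,0,0,0.18],[0.2,0,0,0,0.18]]'
python3 -m inch '[[0.2,0,0,0,0.18],[0.2,0,0,0,0.18],[0.2,0,0,0,0.18],[0.2,0,0,0,0.18],[0.2,0,0,0,0.18]]'
python3 - <<'E'
from h import *
go(.651,-.231,.24,-45)
E
```

```text
time: 9.32
position: [0.5415, -0.0129, 0.2214]
tool_rot: [0.053, -3.119, 0.019]
ft_force: [0.6, 0.6, 0.3]
grip_width: 0.673
time: 9.95
position: [0.5445, -0.013, 0.2499]
tool_rot: [-1.358, -2.828, 0.022]
ft_force: [1.2, 0.6, 0.4]
grip_width: 0.602
time: 10.58
position: [0.5445, -0.0133, 0.2527]
tool_rot: [2.484, 1.918, -0.02]
ft_force: [0.2, -0.3, -1.1]
grip_width: 0.6
t 10.575 p [ 0.5445 -0.0133  0.2527] shift [-183.4  158.2   14.1] yaw y -14.67 twist 0.529 tilt [-0.008 -0.01  -1.   ] q [-0.55  0.09  0.56  1.68 -0.04  1.39 -0.24] F [ 0.2 -0.3 -1.1] w 0.5999574542619871
```

```bash
python3 -m inch '[[0.2,-36,31,0,0],[0.2,-37,32,0,0],[0.2,-37,32,0,0],[0.2,-25,20,0,0],[0.2,0,0,0,0]]'
python3 - <<'E'
from h import *
go(.651,-.231,.24,-12)
a=img('wrist','w5.png')
E
```

```text
time: 11.2
position: [0.6244, -0.1753, 0.2562]
tool_rot: [2.48, 1.921, -0.017]
ft_force: [0.6, -0.4, -0.7]
grip_width: 0.602
t 11.2 p [ 0.6244 -0.1753  0.2562] shift [-47.1  39.8  16.6] yaw y -14.49 twist -0.043 tilt [-0.006 -0.01  -1.   ] q [-0.28  0.35  0.67  1.42 -0.21  1.44  0.13] F [ 0.6 -0.4 -0.7] w 0.6017037144492111
```

View pics/w5.png

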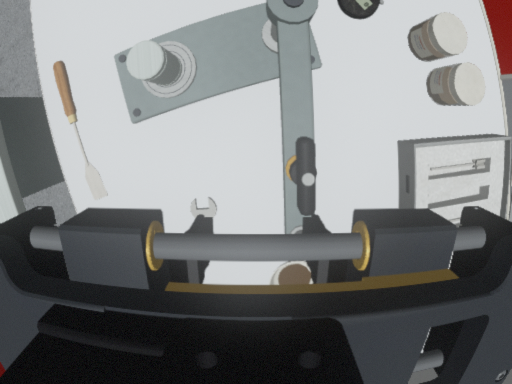

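The wrist view shows the block standing in the platen circles (145,60), the arm from the post (293,2), the knob at (307,177) and the pin hidden behind the crossbar near (300,240). I'll cast the knob ray to get the arm angle.

```bash
python3 - <<'E'
from h import *
a=img('wrist')
k=fray(a,(307,176),.192)[:2];po=fray(a,(292,3),.155)[:2];print('knob',k,'post',po, 'pl',fray(a,(168,68),.024))
P=np.array([.6995,-.0105]); e=(k-P)/np.linalg.norm(k-P);print(np.linalg.norm(k-P),'dir',np.degrees(np.arctan2(e[1],e[0])))
pin=P+e*.228;print('pin',pin)
s=ctrl.get_state()
go(*pin,.2,-12)
E
```

```text
knob [ 0.66742106 -0.1637623 ] post [ 0.69727097 -0.01483898] pl [ 0.54146868 -0.01277937  0.024     ]
0.1565834987188426 dir -101.82176928201939
pin [ 0.65279011 -0.23366403]
t 11.3 p [ 0.6244 -0.1717  0.2562] shift [-52.6  42.9  56.5] yaw y -14.25 twist -0.039 tilt [-0.005 -0.007 -1.   ] q [-0.29  0.35  0.67  1.43 -0.21  1.44  0.13] F [-0.3 -0.6 -0.4] w 0.5990851736782892
```

```bash
python3 -m inch '[[0.2,-26,21,5,-0.04],[0.2,-26,21,5,0],[0.2,0,0,10,0],[0.2,0,0,0,0]]'
python3 - <<'E'
from h import *
go(.652,-.2325,.151,-12)
a=img('wrist','w6.png')
E
```

```text
time: 11.8
position: [0.6554, -0.2226, 0.2369]
tool_rot: [-2.425, -1.993, 0.005]
ft_force: [0.1, 0.4, -0.3]
grip_width: 0.605
t 11.8 p [ 0.6554 -0.2226  0.2369] shift [-10.3  -1.1  85.9] yaw y -11.18 twist 0.014 tilt [-0.004  0.    -1.   ] q [-0.17  0.46  0.66  1.33 -0.28  1.45  0.28] F [ 0.1  0.4 -0.3] w 0.60513835242285
```

```bash
python3 -m inch '[[0.2,-10,-1,5,0],[0.2,0,0,25,0],[0.2,0,0,0,0]]'
python3 - <<'E'
from h import *
go(.652,-.2325,.151,-12)
a=img('top');q=pts(a);cv2.imwrite('pics/c6.png',cv2.resize(a['color'][120:180,310:400][:,:,::-1],(780,520),interpolation=2))
E
```

```text
time: 12.22
position: [0.6525, -0.2306, 0.2085]
tool_rot: [-2.423, -1.998, 0.0]
ft_force: [-0.2, 0.0, -0.8]
grip_width: 0.603
t 12.225 p [ 0.6525 -0.2306  0.2085] shift [-1.9 -0.  57.5] yaw y -10.97 twist 0.018 tilt [-0.001  0.001 -1.   ] q [-0.16  0.47  0.66  1.37 -0.29  1.39  0.3 ] F [-0.2  0.  -0.8] w 0.6028354738616459
```

View pics/w6.png

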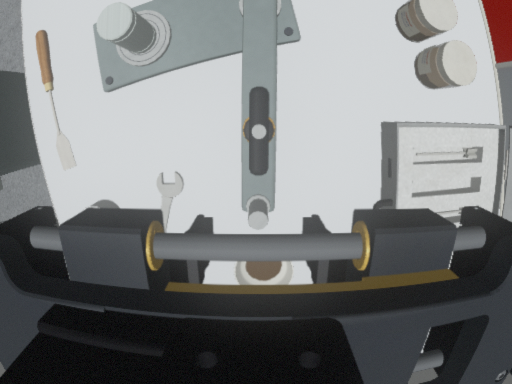

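Pin top at (258,219) in that view, laterally centred between the fingers (about 257). I'll cast it with the camera pose shifted back.

```bash
python3 - <<'E'
from h import *
a=img('wrist');s=ctrl.get_state()['position'];dz=np.array([.6554,-.2226,.2369])-s
p=fray(a,(258,219),.184-dz[2])+dz;print(p)
go(p[0],p[1],.151,-12)
E
```

```text
[ 0.65419954 -0.23278008  0.184     ]
t 12.325 p [ 0.6537 -0.232   0.2113] shift [-0.7  0.4 60.3] yaw y -11.01 twist 0.017 tilt [ 0.004 -0.001 -1.   ] q [-0.16  0.47  0.66  1.37 -0.29  1.39  0.3 ] F [ 0.3 -0.2  0.8] w 0.6011621508127155
```

```bash
python3 -m inch '[[0.2,-1,0,20,0],[0.2,0,0,20,0],[0.2,0,0,15,0],[0.2,0,0,0,0]]'
python3 - <<'E'
from h import *
go(.654,-.2325,.151,-12)
E
```

```text
time: 12.82
position: [0.6539, -0.2332, 0.1533]
tool_rot: [2.421, 1.996, 0.004]
ft_force: [0.0, 0.6, 0.1]
grip_width: 0.597
t 12.825 p [ 0.6539 -0.2332  0.1533] shift [ 0.8 -0.   2.3] yaw y -11.0 twist 0.017 tilt [ 0.004 -0.001 -1.   ] q [-0.15  0.51  0.64  1.44 -0.31  1.29  0.32] F [0.  0.6 0.1] w 0.5970718051604075
```

```bash
cat >> h.py <<'E'
def arc(P=(.6995,-.0105)):
    s=ctrl.get_state();d=s['position'][:2]-P;R=Ro.from_rotvec(s['tool_rot']).as_matrix()
    i=R.T@np.r_[-d/np.hypot(*d),0]
    print('r',np.hypot(*d).round(4),'dir',np.degrees(np.arctan2(d[1],d[0])).round(1)%360,'inward in tool',i.round(3))
    go(*s['position'])
E
python3 -m inch '[[-1,0,0,1,0],[-1,0,0,0,0],[-1,0,0,0,0],[-1,0,0,0,0]]' 15
python3 -c "
from h import *
arc()"
python3 -m inch '[[-1,1,-15,0,0.07],[-1,1,-20,0,0.09]]'
python3 -c "
from h import *
arc()"
```

```text
time: 13.32
position: [0.6548, -0.2337, 0.1537]
tool_rot: [2.419, 1.995, 0.006]
ft_force: [0.6, -0.6, -0.7]
grip_width: 0.229
r 0.2276 dir 258.7 inward in tool [ 1.     0.006 -0.001]
t 13.325 p [ 0.6548 -0.2337  0.1537] shift [0. 0. 0.] yaw y -10.99 twist None tilt [ 0.007 -0.002 -1.   ] q [-0.15  0.51  0.64  1.44 -0.31  1.29  0.32] F [ 0.6 -0.6 -0.7] w 0.22914907667471407
time: 13.58
position: [0.622, -0.2241, 0.1538]
tool_rot: [2.573, 1.788, 0.008]
ft_force: [0.7, 0.5, 1.5]
grip_width: 0.179
r 0.2273 dir 250.1 inward in tool [ 1.    -0.008 -0.001]
t 13.575 p [ 0.622  -0.2241  0.1538] shift [0. 0. 0.] yaw y -20.41 twist None tilt [ 0.009 -0.004 -1.   ] q [-0.22  0.44  0.69  1.54 -0.29  1.26  0.16] F [0.7 0.5 1.5] w 0.17873248430085834
```

```bash
python3 -m inch '[[-1,1,-23,0,0.1],[-1,1,-23,0,0.1],[-1,1,-23,0,0.1],[-1,1,-23,0,0.1]]'
python3 -c "
from h import *
arc()"
```

```text
time: 14.08
position: [0.5429, -0.1751, 0.1538]
tool_rot: [2.886, 1.221, 0.015]
ft_force: [2.3, 1.9, 2.6]
grip_width: 0.178
r 0.2272 dir 226.4 inward in tool [ 1.    -0.01   0.006]
t 14.075 p [ 0.5429 -0.1751  0.1538] shift [0. 0. 0.] yaw y -44.13 twist None tilt [ 0.012 -0.004 -1.   ] q [-0.43  0.23  0.79  1.78 -0.18  1.19 -0.35] F [2.3 1.9 2.6] w 0.17845195943827585
```

```bash
python3 -m inch '[[-1,1,-23,0,0.1],[-1,1,-23,0,0.1],[-1,1,-23,0,0.1],[-1,1,-23,0,0.1],[-1,1,-20,0,0.09]]'
python3 -c "
from h import *
arc()"
```

```text
time: 14.7
position: [0.4829, -0.0786, 0.1538]
tool_rot: [3.104, 0.457, 0.026]
ft_force: [2.2, 1.1, -3.0]
grip_width: 0.179
r 0.227 dir 197.4 inward in tool [ 1.    -0.012  0.016]
t 14.7 p [ 0.4829 -0.0786  0.1538] shift [0. 0. 0.] yaw y -73.23 twist None tilt [ 0.017 -0.002 -1.   ] q [-0.66 -0.01  0.77  1.97  0.01  1.16 -1.17] F [ 2.2  1.1 -3. ] w 0.17898412377196998
```

```bash
python3 -m inch '[[-1,1,-20,0,0.09],[-1,1,-20,0,0.09],[-1,0,-10,0,0.04],[-1,0,-6,0,0.02]]'
python3 -c "
from h import *
arc()"
python3 -m inch '[[-1,0,-6,0,0.02]]'
python3 -c "
from h import *
arc()"
```

```text
time: 15.2
position: [0.4728, -0.0215, 0.1538]
tool_rot: [3.14, 0.071, 0.03]
ft_force: [2.5, -0.5, -3.5]
grip_width: 0.177
r 0.2269 dir 182.8 inward in tool [ 1.    -0.003  0.019]
t 15.2 p [ 0.4728 -0.0215  0.1538] shift [0. 0. 0.] yaw y -87.4 twist None tilt [ 0.019 -0.    -1.   ] q [-0.71 -0.06  0.69  2.    0.04  1.16 -1.56] F [ 2.5 -0.5 -3.5] w 0.17694940842371
time: 15.32
position: [0.4726, -0.0157, 0.1538]
tool_rot: [3.14, 0.038, 0.031]
ft_force: [1.4, -2.0, -3.5]
grip_width: 0.177
r 0.227 dir 181.3 inward in tool [1.    0.001 0.02 ]
t 15.325 p [ 0.4726 -0.0157  0.1538] shift [0. 0. 0.] yaw y -88.62 twist None tilt [ 0.02  -0.001 -1.   ] q [-0.72 -0.06  0.68  2.    0.04  1.16 -1.6 ] F [ 1.4 -2.  -3.5] w 0.17736087865601244
```

Near the stop. I'll nudge until the side force shows contact.

```bash
python3 -m inch '[[-1,0,-4,0,0]]';python3 -m inch '[[-1,0,-4,0,0]]'; python3 -m inch '[[-1,0,-4,0,0],[-1,0,0,0,0]]'
python3 -c "
from h import *
arc()"
```

```text
time: 15.45
position: [0.4726, -0.0154, 0.1538]
tool_rot: [3.135, 0.034, 0.031]
ft_force: [0.9, -12.1, -2.7]
grip_width: 0.178
time: 15.58
position: [0.4726, -0.0155, 0.1538]
tool_rot: [3.13, 0.03, 0.031]
ft_force: [1.2, -9.3, -1.9]
grip_width: 0.178
time: 15.82
position: [0.4726, -0.016, 0.1538]
tool_rot: [3.125, 0.022, 0.03]
ft_force: [1.5, 1.1, -2.9]
grip_width: 0.18
r 0.227 dir 181.4 inward in tool [ 1.    -0.01   0.019]
t 15.825 p [ 0.4726 -0.016   0.1538] shift [0. 0. 0.] yaw y -89.19 twist None tilt [ 0.019 -0.016 -1.   ] q [-0.72 -0.06  0.68  2.    0.06  1.17 -1.63] F [ 1.5  1.1 -2.9] w 0.17975796390947646
```

```bash
python3 -m inch '[[0.1,0,0,0,0],[0.1,0,0,0,0],[0.1,0,0,-5,0],[0.1,0,0,-30,0],[0.1,0,0,-40,0]]'
python3 -m inch '[[0.1,0,0,-15,-0.18],[0.1,0,0,0,-0.18],[0.1,0,0,0,-0.18],[0.1,0,0,0,-0.18],[0.1,0,0,0,-0.18]]'
python3 -m inch '[[0.1,0,0,0,-0.18],[0.1,0,0,0,-0.18],[0.1,0,0,0,-0.18],[0.1,0,0,0,-0.18],[0.1,0,0,0,-0.18]]'
python3 -m inch '[[0.1,0,0,0,-0.18],[0.1,0,0,0,-0.18],[0.1,0,0,0,-0.18],[0.1,0,0,0,-0.18],[0.1,0,0,0,-0.18]]'
python3 -c "
from h import *
go(.5405,-.0139,.22,91.4)"
```

```text
time: 16.45
position: [0.4693, -0.0139, 0.2293]
tool_rot: [3.125, 0.023, 0.022]
ft_force: [0.6, 0.4, 0.1]
grip_width: 0.537
time: 17.08
position: [0.4718, -0.0125, 0.2513]
tool_rot: [2.779, 1.42, 0.025]
ft_force: [-0.4, -0.0, 0.5]
grip_width: 0.552
time: 17.7
position: [0.4722, -0.0116, 0.2538]
tool_rot: [1.842, 2.512, 0.013]
ft_force: [-0.4, -0.3, 0.1]
grip_width: 0.55
time: 18.32
position: [0.4727, -0.0109, 0.2562]
tool_rot: [0.517, 3.069, -0.002]
ft_force: [-1.4, 0.3, -0.1]
grip_width: 0.55
t 18.325 p [ 0.4727 -0.0109  0.2562] shift [-63.9  19.2  38.2] yaw y 70.87 twist -0.358 tilt [ 0.029 -0.006 -1.   ] q [-1.06 -0.22  0.9   1.87  0.19  1.39  1.04] F [-1.4  0.3 -0.1] w 0.5497825530653238
```

```bash
python3 -m inch '[[0.1,-30,9,8,0],[0.1,-25,8,8,0],[0.1,0,0,0,-0.175],[0.1,0,0,0,-0.175],[0.1,0,0,0,0]]'
python3 - <<'E'
from h import *
go(.5405,-.0139,.22,91.4)
a=img('wrist','w7.png')
E
```

```text
time: 18.95
position: [0.5332, -0.0107, 0.2439]
tool_rot: [-0.047, 3.11, -0.006]
ft_force: [-0.3, -0.2, -0.9]
grip_width: 0.554
t 18.95 p [ 0.5332 -0.0107  0.2439] shift [-6.5 -3.3 24.1] yaw y 91.72 twist 0.006 tilt [ 0.032 -0.003 -0.999] q [-1.08  0.02  1.08  1.77 -0.02  1.33  1.6 ] F [-0.3 -0.2 -0.9] w 0.5542575115747598
```

View pics/w7.png

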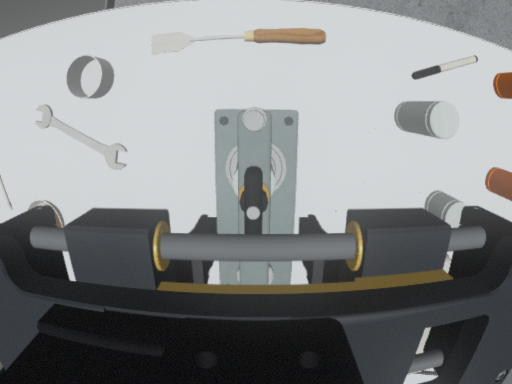

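The arm is closed along the base, with the pin at (254,118) and the knob hub at (253,212), between the fingers. Both other grey blocks are where they were.

```bash
python3 - <<'E'
from h import *
a=img('wrist')
print('knob',fray(a,(253,212),.193),'pin',fray(a,(254,118),.184))
go(.5405,-.0139,.163,91.4)
E
```

```text
knob [ 0.5395683  -0.01481842  0.193     ] pin [ 0.47009731 -0.01606778  0.184     ]
t 19.05 p [ 0.5331 -0.0108  0.2439] shift [-4.7 -3.  81.1] yaw y 91.64 twist 0.004 tilt [ 0.032 -0.003 -0.999] q [-1.08  0.02  1.08  1.77 -0.02  1.33  1.6 ] F [ 0.9  0.  -0.4] w 0.5483908326222054
```

```bash
python3 -m inch '[[0.1,-5,-4,20,0],[0.1,0,0,25,0],[0.1,0,0,20,0],[0.1,0,0,8,0],[0.1,0,0,0,0]]'
python3 - <<'E'
from h import *
go(.5405,-.0145,.163,91.4)
E
```

```text
time: 19.68
position: [0.5416, -0.0138, 0.171]
tool_rot: [-0.029, 3.106, 0.002]
ft_force: [0.2, -0.7, 0.1]
grip_width: 0.549
t 19.675 p [ 0.5416 -0.0138  0.171 ] shift [ 1.4 -0.7  8. ] yaw y 91.07 twist -0.006 tilt [ 0.035  0.001 -0.999] q [-1.02  0.15  1.09  1.85 -0.15  1.19  1.7 ] F [ 0.2 -0.7  0.1] w 0.5489219136498779
```

```bash
python3 -m inch '[[0.1,1.4,-0.7,8,-0.006],[-1,0,0,0,0],[-1,0,0,0,0],[-1,0,0,0,0],[-1,0,0,0,0]]' 30
python3 - <<'E'
from h import *
go(.5405,-.0145,.163,91.4)
E
```

```text
time: 20.3
position: [0.5417, -0.0143, 0.1645]
tool_rot: [-0.038, 3.103, 0.004]
ft_force: [-0.5, -0.2, -0.5]
grip_width: 0.255
t 20.3 p [ 0.5417 -0.0143  0.1645] shift [ 1.2 -0.2  1.5] yaw y 91.4 twist -0.0 tilt [ 0.038  0.003 -0.999] q [-1.01  0.15  1.09  1.86 -0.15  1.17  1.72] F [-0.5 -0.2 -0.5] w 0.2550462234473118
```

```bash
python3 -m inch '[[-1,0,0,0,0],[-1,0,0,0,0]]'; python3 -m inch '[[-1,0,0,0.7,0.1],[-1,0,0,0.7,0.1],[-1,0,0,0.7,0.1]]'
python3 - <<'E'
from h import *
go(.5405,-.0145,.163,91.4);print(ctrl.get_state()['torque'])
E
```

```text
time: 20.55
position: [0.5417, -0.0143, 0.1645]
tool_rot: [-0.038, 3.103, 0.004]
ft_force: [0.7, -0.7, -0.4]
grip_width: 0.252
time: 20.92
position: [0.5416, -0.015, 0.1627]
tool_rot: [0.44, 3.073, 0.011]
ft_force: [-0.6, 0.2, 1.1]
grip_width: 0.253
t 20.925 p [ 0.5416 -0.015   0.1627] shift [ 1.2  0.2 -0.4] yaw y 73.72 twist -0.309 tilt [ 0.038  0.002 -0.999] q [-1.05  0.17  1.13  1.86 -0.17  1.17  1.43] F [-0.6  0.2  1.1] w 0.2534169952821139
[-0.1453627   0.18461473  0.0892954 ]
```

The 22 mm grip width is more than the 14 mm bar, so I'll look before turning further.

```bash
python3 - <<'E'
from h import *
a=img('scene');w=img('wrist')
cv2.imwrite('pics/c8.png',np.hstack([cv2.resize(a['color'][150:250,230:380],(450,300),interpolation=2),cv2.resize(w['color'][90:290,155:355],(300,300),interpolation=2)])[:,:,::-1])
E
```

```text
(no output)
```

View pics/c8.png

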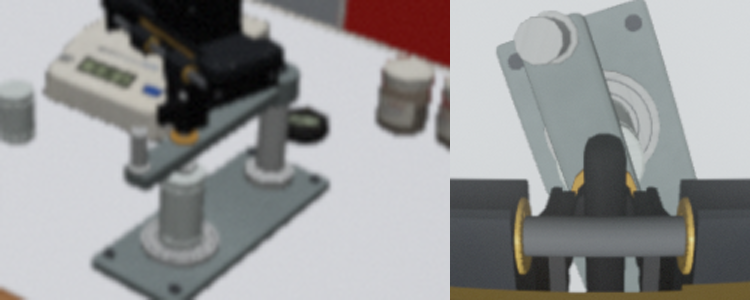

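The wrist view shows the bar still aligned with the fingers while the arm bar appears rotated about 18°, so the knob is turning with the gripper. The extra width is probably the hub. Continuing.

```bash
python3 -m inch '[[-1,0,0,0.7,0.1],[-1,0,0,0.7,0.1],[-1,0,0,0.7,0.1]]' 40
python3 - <<'E'
from h import *
go(.5405,-.0145,.163,91.4);print(ctrl.get_state()['torque'])
E
```

```text
time: 21.4
position: [0.5413, -0.0156, 0.1608]
tool_rot: [0.893, 2.976, 0.018]
ft_force: [-0.6, -1.4, 1.2]
grip_width: 0.252
t 21.4 p [ 0.5413 -0.0156  0.1608] shift [ 1.2  0.5 -2.2] yaw y 56.61 twist -0.607 tilt [ 0.036  0.001 -0.999] q [-1.07  0.18  1.16  1.87 -0.19  1.17  1.14] F [-0.6 -1.4  1.2] w 0.2518357708418397
[-0.29484949  0.3071978   0.06761392]
```

```bash
python3 -m inch '[[-1,0,0,0.7,0.1],[-1,0,0,0.7,0.1],[-1,0,0,0.7,0.1]]' 40
python3 -m inch '[[-1,0,0,0.8,0.1],[-1,0,0,0.8,0.1],[-1,0,0,0.8,0.1]]'
python3 - <<'E'
from h import *
go(.5405,-.0145,.163,91.4);print(ctrl.get_state()['torque'])
E
```

```text
time: 21.78
position: [0.5407, -0.0161, 0.159]
tool_rot: [1.332, 2.81, 0.023]
ft_force: [-1.3, -0.5, 2.0]
grip_width: 0.256
time: 22.15
position: [0.5401, -0.0164, 0.1572]
tool_rot: [1.742, 2.581, 0.027]
ft_force: [-1.4, 0.0, 2.6]
grip_width: 0.25
t 22.15 p [ 0.5401 -0.0164  0.1572] shift [ 1.6  1.2 -5.8] yaw y 21.98 twist -1.212 tilt [ 0.032 -0.001 -0.999] q [-1.09  0.2   1.2   1.87 -0.21  1.17  0.56] F [-1.4  0.   2.6] w 0.25042575733938693
[-0.26464399  0.58134124  0.12710996]
```

```bash
python3 -m inch '[[-1,0,0,0.7,0.08],[-1,0,0,0.7,0.08],[-1,0,0,0,0]]'
python3 - <<'E'
from h import *
go(.5405,-.0145,.163,91.4);print(ctrl.get_state()['torque'])
a=img('wrist');b=img('scene')
cv2.imwrite('pics/c9.png',np.hstack([cv2.resize(b['color'][150:250,230:380],(450,300),interpolation=2),cv2.resize(a['color'][90:290,155:355],(300,300),interpolation=2)])[:,:,::-1])
E
```

```text
time: 22.52
position: [0.5397, -0.0165, 0.1563]
tool_rot: [1.942, 2.438, 0.029]
ft_force: [-0.6, 0.3, 0.3]
grip_width: 0.253
t 22.525 p [ 0.5397 -0.0165  0.1563] shift [ 1.7  1.4 -6.7] yaw y 12.94 twist -1.369 tilt [ 0.031 -0.001 -1.   ] q [-1.09  0.21  1.2   1.87 -0.21  1.17  0.4 ] F [-0.6  0.3  0.3] w 0.25319500873462714
[-0.26396643  0.20876356 -0.07665603]
```

View pics/c9.png

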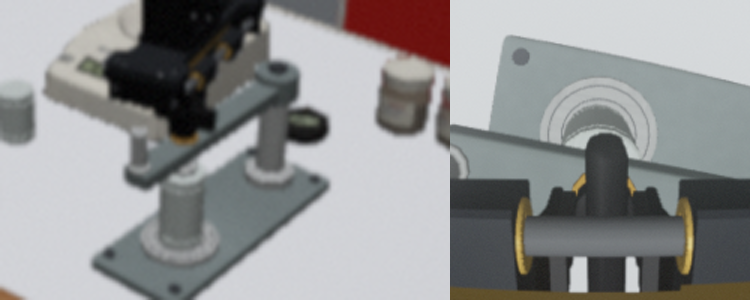

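The knob turned about 1.37 rad with the fingers, and the block and circles sit under the pad. The hand has crept 2 mm towards −y, so I'll press the arm gently back against its stop, then release.

```bash
python3 -m inch '[[-1,2,0.5,0,0]]'; python3 -m inch '[[-1,1.5,0,0,0]]';python3 -m inch '[[-1,0,0,0,0],[0.1,0,0,0,0],[0.1,0,0,0,0],[0.1,0,0,0,0]]'
python3 - <<'E'
from h import *
go(.5405,-.0145,.163,91.4);print(ctrl.get_state()['torque'])
E
```

```text
time: 22.75
position: [0.5397, -0.0159, 0.1563]
tool_rot: [1.94, 2.438, 0.026]
ft_force: [-0.3, -5.4, 1.3]
grip_width: 0.252
time: 22.88
position: [0.5396, -0.016, 0.1563]
tool_rot: [1.939, 2.436, 0.024]
ft_force: [1.3, -4.7, -1.0]
grip_width: 0.253
time: 23.38
position: [0.5399, -0.0132, 0.1563]
tool_rot: [1.938, 2.439, 0.03]
ft_force: [-0.2, 0.5, 0.2]
grip_width: 0.499
t 23.375 p [ 0.5399 -0.0132  0.1563] shift [-1.5  0.5 -6.7] yaw y 13.07 twist -1.367 tilt [ 0.032 -0.001 -0.999] q [-1.1   0.2   1.2   1.87 -0.21  1.17  0.4 ] F [-0.2  0.5  0.2] w 0.49858942783481014
[-0.07355663  0.05908662  0.01039774]
```

```bash
python3 -m inch '[[0.1,0,0,-10,0],[0.1,0,0,-25,0],[0.1,0,0,-30,0],[0.1,0,0,-25,0],[0.1,25,0,0,0]]';python3 -m inch '[[0.1,40,0,0,0],[0.1,40,0,0,0],[0.1,40,0,0,0],[0.1,40,0,0,0],[0.1,0,0,0,0]]'
python3 - <<'E'
from h import *
go(.5405,-.0145,.163,91.4)
a=img('top');b=img('scene')
cv2.imwrite('pics/c10.png',np.hstack([cv2.resize(b['color'][150:250,230:360],(520,400),interpolation=2),cv2.resize(a['color'][130:230,270:330],(240,400),interpolation=2)])[:,:,::-1])
p=pts(a);v,u=np.mgrid[:384,:512]
for n,px in dict(b1=(211,181),b3=(232,217),tin=(367,230),cup=(150,227)).items():
    m=(np.hypot(u-px[0],v-px[1])<14)&(p[...,2]>.02);q=p[m];zt=np.percentile(q[:,2],85);print(n,q[abs(q[:,2]-zt)<.006].mean(0).round(4))
m=(u>270)&(u<325)&(v>125)&(v<225)&(p[...,2]>.13)&(p[...,2]<.15);q=p[m];print('arm',cv2.minAreaRect(q[:,:2].astype(np.float32)))
m=(u>270)&(u<325)&(v>125)&(v<225)&(p[...,2]>.165)&(p[...,2]<.2);q=p[m];print(q[q[:,0]<.5].mean(0),q[q[:,0]>.5].mean(0),np.percentile(q[q[:,0]>.5][:,2],90))
E
```

```text
time: 24.0
position: [0.5319, 0.01, 0.2515]
tool_rot: [1.944, 2.434, 0.032]
ft_force: [0.3, -0.8, -0.2]
grip_width: 0.55
time: 24.62
position: [0.496, 0.1729, 0.2553]
tool_rot: [1.943, 2.435, 0.046]
ft_force: [-0.3, -0.8, 0.1]
grip_width: 0.552
t 24.625 p [0.496  0.1729 0.2553] shift [-192.5   -1.8   92.6] yaw y 12.82 twist -1.372 tilt [ 0.038  0.007 -0.999] q [-1.39 -0.03  0.99  1.77  0.03  1.35 -0.18] F [-0.3 -0.8  0.1] w 0.5515291359945175
b1 [0.4346 0.1856 0.6697]
b3 [0.3656 0.143  0.6822]
tin [ 0.4108 -0.2541  0.0403]
cup [0.4295 0.488  0.0371]
arm ((0.5921502709388733, -0.009086774662137032), (0.04267663508653641, 0.26294103264808655), 89.98036193847656)
[ 0.46987413 -0.01546596  0.18304629] [ 0.53684816 -0.01285641  0.1810704 ] 0.18644290388196752
```

The picture limit is reached, so I'll check numerically: the bar angle, the block under the arm, and the neighbours (they're hidden in the top view, so from the scene camera).

```bash
python3 - <<'E'
from h import *
a=img('top');b=img('scene');p=pts(a).reshape(-1,3)
q=p[(abs(p[:,0]-.54)<.045)&(abs(p[:,1]+.0145)<.045)&(p[:,2]>.165)&(p[:,2]<.2)]
print('bar',len(q),cv2.minAreaRect(q[:,:2].astype(np.float32)),np.percentile(q[:,2],[50,95]))
s=pts(b).reshape(-1,3);
k=s[(abs(s[:,0]-.54)<.035)&(abs(s[:,1]+.0145)<.035)&(s[:,2]>.035)&(s[:,2]<.1)]
f=lambda c:np.hypot(k[:,0]-c[0],k[:,1]-c[1])-.0225
from scipy.optimize import least_squares
for lo,hi in((.035,.06),(.065,.1)):
    kk=k[(k[:,2]>lo)&(k[:,2]<hi)];r=least_squares(lambda c:np.hypot(kk[:,0]-c[0],kk[:,1]-c[1])-.0225,[.54,-.0145],loss='soft_l1',f_scale=.002);print('block',lo,len(kk),r.x)
for n,c,h in(('a',(.587,.278),.066),('c',(.456,.203),.102)):
    t=s[(np.hypot(s[:,0]-c[0],s[:,1]-c[1])<.04)&(abs(s[:,2]-h)<.005)];print(n,len(t),t.mean(0) if len(t) else '')
E
```

```text
bar 106 ((0.5385968089103699, -0.013693992048501968), (0.014783501625061035, 0.06201079860329628), 12.176344871520996) [0.18226516 0.18713111]
block 0.035 90 [ 0.53756723 -0.01580578]
block 0.065 148 [ 0.53719112 -0.01592325]
a 71 [0.58388605 0.27295191 0.06552519]
c 102 [0.45121907 0.19961184 0.10115739]
```

```bash
python3 -m inch '[[0.1,0,0,0,0],[0.1,0,0,0,0]]'; python3 -c "
from bench import ctrl
print(ctrl.close_job())"
```

```text
time: 25.08
position: [0.4985, 0.1651, 0.2555]
tool_rot: [1.959, 2.423, 0.046]
ft_force: [0.4, 0.2, -0.4]
grip_width: 0.549
the job is handed in; nothing more can be done
None
```

The job is handed in at about 25 s. block_b, the grey 84 mm one, stands upright on the platen. The arm is swung to its stop, and the knob is screwed down clockwise with the gripper let go and clear.

**Last checks:**
- **Block:** its side reads the same at two heights, so it is upright. The scene camera puts its axis about 2–3 mm off the platen's centre, though that camera was reading the other blocks 3–6 mm off the same way. The close wrist view at release showed it centred to about 1 mm.
- **Arm:** the pin sits at the closed position. The arm had crept about 2 mm while the knob turned, so I pushed it back against the stop, which answered with about 5 N.
- **Knob:** the bar measures about 1.38 rad clockwise from the arm and the knob came down about 8 mm, which should press with about 4–5 N. I did not measure the pad force directly.
- **Bystanders:** the tin is within about 2.5 mm of its first reading and the cup within 0.5 mm. Neither was touched. The two other blocks still stand at their full heights where they were, to within about 6 mm by the scene camera; the arm hid them from the top camera.

**What disagreed or failed:**
- The grip on the knob read 22 mm instead of the 14 mm bar, probably the hub, but the bar turned with the fingers all the way.
- The final picture could not be viewed because the limit was reached, so these last checks are numbers only.

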